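Tare the balance with its guarded, sunken key

TASK

Tare the balance with the fingertips: push the sliding guard all the way across to uncover the round well, reach into that well and press its sunken key fully down, keep it down for two seconds, then let it up and push the guard all the way back over it. Do not press the other key in the square well, do not lift or shift the balance, and leave the dish on its pan and everything else standing where it is. Nothing is to be picked up.

Things in the scene. Friction and masses are not known exactly. Their poses are not given: they have to be found in the camera images.
- balance: bench balance, white, 126 mm deep (its x), 276 mm wide (its y), 3 kg, loose on rubber feet; a sideways push over about 12 N may shift it. Origin: centre of its underside on the worktop; x to its back, y to its left end, z up. Steel pan (round, 90 mm, top 73 mm up) at the left end, y = +80 mm. Flat top panel 64 mm up, with two wells at its right: round, and square at the right end.
- round_well (a point): centre of the mouth of the round well, 46 mm across, in the panel 64 mm above the worktop, at x = 0, y = -25 mm of the balance; 17 mm deep to the tare key in it. The guard's two rails run along the balance's y at x = +-33 mm (tops 72 mm up, 61 mm clear between them), with end stops (tops 70 mm up) at y = +9.5 and -129.5 mm.
- square_well (a point): centre of the mouth of the square well, 46 mm a side, in the panel 64 mm above the worktop, at x = 0, y = -95 mm of the balance; 17 mm deep to the other key.
- guard (a joint): sliding guard plate, in m: 0 = fully closed, over the round well; 0.070 = fully open, over the square well. Grows as the guard moves to the balance's -y (right) end. About 1 N of friction; it stays where it is left. Starts at 0 to 0.006.
- guard_rib (a point): middle of the top edge of the upright rib on the guard, 86 mm above the worktop. Guard: grey plate 58 mm (balance x) by 54 mm (balance y), 4 mm thick, upper face 70 mm above the worktop. The rib stands 16 mm up from the middle of that face, 34 mm long along the balance's x, 8 mm thick along its y; push it sideways to slide the guard. Axes as the balance's.
- tare_key (a joint): the sunken tare key, in m: 0 = up, 0.005 = fully down. Springs back by itself; fully down takes about 4 N.
- tare_key_top (a point): centre of the top face of the tare key, a grey round key 28 mm across at the bottom of the round well: 47 mm above the worktop, 17 mm below the panel. Hidden under the guard while that is closed. Fully pressed, its face is still 2 mm above the well's floor. Axes as the balance's.
- mode_key (a joint): the other key, in the square well, in m: 0 = up, 0.005 = fully down. It must not be pressed.
- mode_key_top (a point): centre of the top face of the other key, the same round key at the bottom of the square well, 47 mm above the worktop. It is open to view at the start. Axes as the balance's.
- petri: small clear petri dish, 56 mm wide, 12 mm high, standing on the balance's pan; a bystander. Origin: centre of its underside.
- small_tub: small white tub with lid, 53 mm wide, 46 mm high, standing left of the balance; a bystander. Origin: centre of its underside.
- vial: small vial with black cap, 25 mm wide, 47 mm high, standing right of the balance; a bystander. Origin: centre of its underside.
- marker: marker pen, 137 x 18 mm, lying at the front right; a bystander. Origin: centre of its underside.

How it is judged:
By the outcome, as a careful person would: the job done as asked, in the order asked, and still so for the second after the job is handed in, with the robot touching nothing.
It also fails if it takes over 51 s, if anything falls off the work surface, if the arm or the gripper's body presses on something with over 40 N, if the wrist force passes 120 N, or if a joint passes its speed limit or range.

ROBOT

A 6-joint arm with a two-finger parallel gripper is mounted at the origin on a cart in front of the work surface, level with it; the furniture and walls round the work are solid. World frame = base frame: x ahead of the robot, y to its left, z up, the work surface at z = 0. Lengths are in m, angles in rad, forces in N, time in s.
With the tool pointing down it reaches from about 0.25 to 0.725 m from the base axis. Payload 4 kg.
Tool frame: the origin (TCP) lies at the very end of the fingers, on their centre line; the grasp point (between the pads) lies 19 mm behind it; x points along the fingers, y is the direction in which the jaws open and shut, and the axes are right-handed (so a half turn about x gives the same grasp; the last joint's range is limited). The gripper opens to 85 mm and grips with 20 to 120 N. Pads are 22 mm wide; open, the fingers measure 114 mm over their backs; the gripper's body (76 mm by 85 mm) begins 54 mm behind the grasp point. The pads swing forward as they close: fully open they stand 13 mm farther back than shut.
Start: joints at [-1.194, 0.241, 0.005, 1.335, 0, 1.571], TCP at [0.184, -0.465, 0.231] pointing down, gripper open.
Joint ranges: [-2.72, 2.72], [-1.05, 1.87], [-1.09, 1.28], [-1.99, 2.15], [-1.42, 1.44], [-3.14, 3.14]. Speed limits (rad/s): [2.79, 2.79, 3.14, 3.14, 3.14, 3.14].

INTERFACE

Orientations are given as a unit quaternion [w, x, y, z].
In Python, from cell import arm gives the robot as it stands.
- The arm moves only by the shell command python3 -m inch 'ROWS' [FORCE]. ROWS is JSON, a list of rows, each a list of 3 entries, a list of its own where there are three numbers: the shift along the tool's x, y, z in m, then the turn, a rotation vector about the tool's x, y, z in degrees, then the finger opening in m, from 0 to 0.0854. In form: [[[tx, ty, tz], [wx, wy, wz], fingers], ...]. A call has 1 to 12 rows; each row shifts and turns the commanded pose from where the row before left it, along the tool's axes as they then stand; what a row does not reach is not made up. A row lasts 1/8 s, in which the tool goes at most 62.5 mm and 10.7 degrees, less where a joint would pass 70% of its speed; a pose out of reach is approached as far as the arm can. A call with a gripper value outside its range is refused whole. The fingers move at their own pace and stop on an object; FORCE is the grip in N (left out, the last holds). Time passes only in rows, so rows that do not move let the fingers close. It gives the time, the measured TCP pose, the force and the opening at its end, in the units of the state.
- arm.read_state(): the state, without advancing time (a new reading comes with each control period).
- arm.snapshot(name): name is "scene" or "side" or "wrist"; returns (picture, depth): 400x640x3 uint8, blue, green, red; 400x640 float32, m along the optical axis (not along the pixel's ray), 0 where there is no reading.
- arm.camera_info(name): a dict with "fx", "fy", "cx", "cy" (pixels), "R" (3x3) and "t" (3): a world point X has camera coordinates R X + t; the wrist camera has in their place "hand_eye" (4x4, takes a point from camera to tool coordinates, whose origin is the TCP and whose axes are the tool frame's). Camera axes: x right, y down, z forward; pixel columns grow to the right and rows downward; lengths in m; the calibration is good to about 2 mm. A picture is of the moment at which its call begins: read the wrist's pose just before it. camera_info takes no time and is no camera call.
- arm.hand_in(): hands the job in, once; it reports no verdict.
Trained networks look in the newest picture that a camera, given by its name, has taken for a name from the list of things; names that differ only in an ending like _2 or _b are one class to them, and where a whole thing is asked for, a point or a joint stands for the part that bears it (a point fixed in the world has none). Each returns a list of dicts, best first, with "score" (0 to 1); they miss things now and then, are a little off and sometimes report something else, mostly with a low value. They report only what shows in the picture. A call takes as long as a camera call.
- arm.find_in(target, camera): "xy" ([column, row] in pixels, amid what is visible of it).
- arm.silhouettes(target, camera): "pixels" (400x640 bool, what is visible of it) and "xy" ([column, row] in pixels, amid what is visible of it).
The state is a dict: "time_s": time; "joint_pos": joint angles; "dq": joint speeds; "joint_efforts": joint torques, N m; "tcp_pos": TCP position; "ee_rot": TCP orientation; "ft_force": force on the tool from outside, world axes, zero at the start; "torque": the same for the moment, N m; "gripper_width": finger opening in m.
Only numpy, scipy, OpenCV 4.12 (cv2) and the standard library are available. Lean on these libraries where they do the work, as an engineer would, in place of code of your own. Each camera call takes 0.05 s, during which the arm holds its last target.

## Working session

There is one attempt and no reset: what is moved stays moved. The work goes in short steps, Python scripts to look and compute and a shell command to move; the robot and the scene stay as the last step left them, time stands still between calls to the robot, and variables do not carry over. Pictures are saved under pics/ and viewed, and the job is handed in when it is done.

```bash
ls; mkdir -p pics
python3 - <<'E'
from cell import arm
import cv2
s=arm.read_state(); print({k:s[k] for k in s})
for n in ["scene","side","wrist"]:
    p,d=arm.snapshot(n); cv2.imwrite(f"pics/{n}0.png",p)
    print(n,arm.camera_info(n))
    for t in ["guard_rib","mode_key_top","balance","round_well"]:
        try: print(t,[(r['xy'],round(r['score'],2)) for r in arm.find_in(t,n)][:3])
        except Exception as e: print(t,e)
E
```

```text
pics
{'time_s': 0.0, 'joint_pos': array([-1.19401370e+00,  2.41376480e-01,  3.71067647e-03,  1.33521359e+00,
       -5.53275411e-06,  1.57078787e+00]), 'dq': array([-0.00070459, -0.00012145,  0.0022725 , -0.00074382, -0.00121167,
       -0.00138171]), 'joint_efforts': array([-1.08749398e-03, -3.72313714e+01,  2.52410084e+01,  1.68210582e-02,
       -5.88460080e-05, -3.56436225e-06]), 'tcp_pos': array([ 0.18372676, -0.46432821,  0.23042603]), 'ee_rot': array([-0.13170598, -0.694455  , -0.13315214,  0.69473469]), 'ft_force': array([-0.06290908,  0.78267527, -0.24382234]), 'torque': array([-0.04653866, -0.00489576,  0.04578287]), 'gripper_width': 0.08528583221379564}
scene {'fx': 405.2785160390085, 'fy': 405.2785160390085, 'cx': 314.4106988485659, 'cy': 196.35393533115365, 'R': array([[-0.64120057, -0.76736995, -0.00227782],
       [-0.34566452,  0.29147866, -0.89193959],
       [ 0.68511157, -0.57112481, -0.45214885]]), 't': array([0.24088841, 0.26638452, 1.07040048])}
guard_rib [([321.2, 200.9], 0.71)]
mode_key_top []
balance [([313.1, 215.2], 0.91)]
round_well [([313.9, 213.7], 0.58)
[... 251 characters left out ...]
10003]]), 't': array([-0.47826878,  0.15487445,  1.19876078])}
guard_rib [([312.5, 211.2], 0.55)]
mode_key_top []
balance [([318.3, 221.1], 0.92)]
round_well [([314.6, 221.0], 0.88)]
wrist {'fx': 352.96284742568133, 'fy': 352.96284742568133, 'cx': 317.7584981634774, 'cy': 203.40885080121618, 'hand_eye': array([[ 6.22326133e-04, -2.69285734e-01,  9.63060126e-01,
        -1.42767347e-01],
       [ 9.99999674e-01, -3.28420733e-04, -7.38027594e-04,
         2.33444635e-04],
       [ 5.15029215e-04,  9.63060271e-01,  2.69285441e-01,
        -6.77305190e-02],
       [ 0.00000000e+00,  0.00000000e+00,  0.00000000e+00,
         1.00000000e+00]])}
guard_rib []
mode_key_top []
balance []
round_well []
```

View pics/scene0.png

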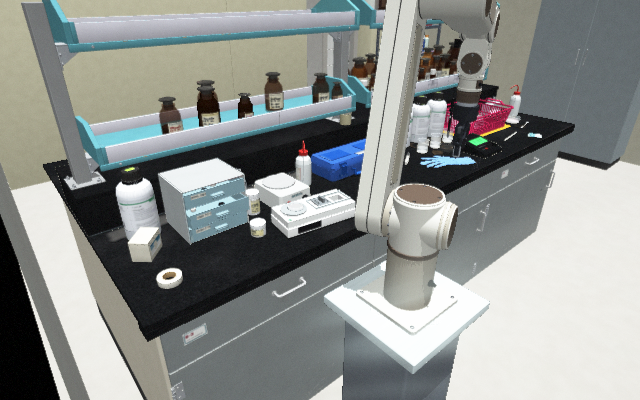

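View pics/side0.png

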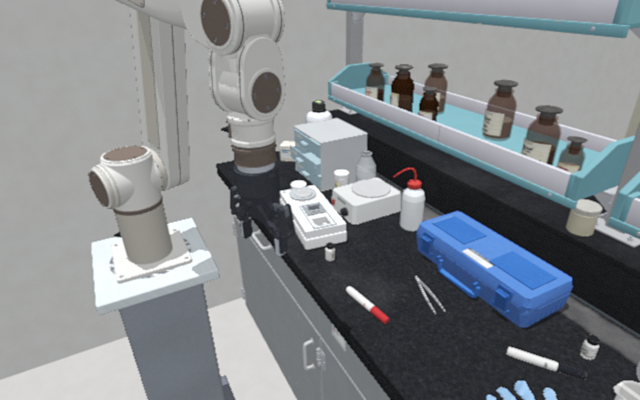

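View pics/wrist0.png

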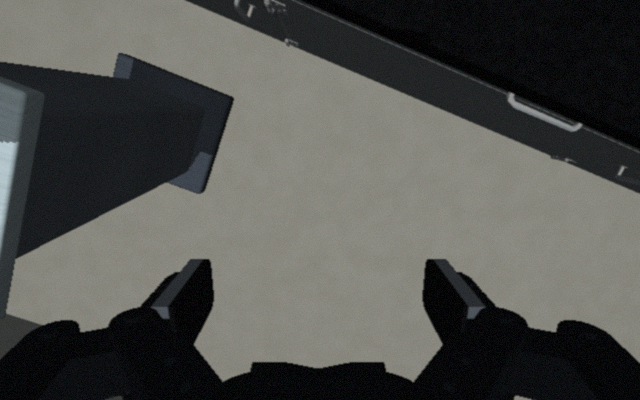

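The scene view shows the balance at about (313,212), pan on its left end. In the side view it's at about (315,215), with the vial at (330,252) and the marker at (367,304). The wrist view shows no balance. Next I'll get a 3D fix.

```bash
cat > h.py <<'E'
from cell import arm
import numpy as np, cv2
from scipy.spatial.transform import Rotation as Ro
def q2R(q): return Ro.from_quat([q[1],q[2],q[3],q[0]]).as_matrix()
def cam(n,s=None):
    c=arm.camera_info(n); K=(c['fx'],c['fy'],c['cx'],c['cy'])
    if n=='wrist':
        s=s or arm.read_state(); H=np.array(c['hand_eye']); R=q2R(s['ee_rot'])
        Rcw=R@H[:3,:3]; o=R@H[:3,3]+s['tcp_pos']
        return K,Rcw.T,-Rcw.T@o
    return K,np.array(c['R']),np.array(c['t'])
def atz(C,uv,z):
    K,R,t=C; o=-R.T@t; d=R.T@np.array([(uv[0]-K[2])/K[0],(uv[1]-K[3])/K[1],1.]); return o+d*(z-o[2])/d[2]
def cloud(C,D,mask):
    K,R,t=C; v,u=np.nonzero(mask&(D>0)); z=D[v,u]
    P=np.c_[(u-K[2])/K[0]*z,(v-K[3])/K[1]*z,z]; return (P-t)@R, u, v
def proj(C,X):
    K,R,t=C; p=np.atleast_2d(X)@R.T+t; return np.c_[p[:,0]/p[:,2]*K[0]+K[2],p[:,1]/p[:,2]*K[1]+K[3]]
E
python3 - <<'E'
from h import *
for n in ["scene","side"]:
    p,d=arm.snapshot(n); C=cam(n)
    for t in ["balance","guard","petri","vial","small_tub","marker"]:
        r=arm.silhouettes(t,n)
        if not r: print(n,t,None); continue
        m=r[0]['pixels']; P,u,v=cloud(C,d,m)
        print(n,t,round(r[0]['score'],2),r[0]['xy'],m.sum(),np.median(P,0).round(3),np.percentile(P,5,0).round(3),np.percentile(P,95,0).round(3))
        if t=='balance':
            top=P[(P[:,2]>.055)&(P[:,2]<.08)][:,:2].astype(np.float32); print(len(top),cv2.minAreaRect(top))
            al=P[(P[:,2]>.01)&(P[:,2]<.08)][:,:2].astype(np.float32); print(len(al),cv2.minAreaRect(al))
    x,y=(314,212) if n=='scene' else (315,215)
    cr=p[y-60:y+60,x-80:x+80]; cv2.imwrite(f"pics/{n}_crop.png",cv2.resize(cr,None,fx=5,fy=5,interpolation=cv2.INTER_CUBIC))
E
```

```text
scene balance 0.93 [315.2, 215.6] 2381 [ 0.426 -0.056  0.055] [ 0.396 -0.19   0.009] [0.518 0.064 0.07 ]
1161 ((0.46812111139297485, -0.07265573740005493), (0.2695122957229614, 0.12784254550933838), 82.06844329833984)
2214 ((0.46627283096313477, -0.07226495444774628), (0.2767013907432556, 0.1312723606824875), 82.17584991455078)
scene guard 0.51 [323.2, 203.2] 134 [ 0.46  -0.1    0.068] [ 0.438 -0.131  0.064] [ 0.489 -0.079  0.084]
scene petri 0.46 [297.3, 205.0] 164 [ 0.48  -0.004  0.075] [ 0.451 -0.028  0.07 ] [0.506 0.024 0.083]
scene vial 0.36 [319.9, 200.0] 134 [ 0.46  -0.1    0.069] [ 0.437 -0.129  0.064] [ 0.49  -0.078  0.083]
scene small_tub 0.72 [258.2, 229.8] 255 [0.505 0.132 0.035] [0.495 0.109 0.006] [0.535 0.149 0.045]
scene marker None
side balance 0.73 [317.2, 219.7] 2384 [ 0.451 -0.149  0.063] [ 0.397 -0.216  0.015] [0.516 0.008 0.073]
1475 ((0.4700077474117279, -0.07816900312900543), (0.2739415168762207, 0.12085934728384018), 82.27821350097656)
2278 ((0.46815693378448486, -0.08073988556861877), (0.27939051389694214, 0.1240367740392685), 82.1036605834961)
side guard 0.72 [315.0, 212.7] 175 [ 0.461 -0.112  0.071] [ 0.441 -0.134  0.068] [ 0.49  -0.089  0.085]
side petri 0.74 [303.2, 193.0] 154 [ 0.482 -0.001  0.077] [ 0.456 -0.032  0.073] [0.505 0.022 0.085]
side vial 0.51 [329.1, 253.7] 165 [ 0.429 -0.275  0.027] [ 0.421 -0.28   0.001] [ 0.441 -0.26   0.047]
side small_tub 0.52 [295.4, 185.7] 70 [0.521 0.118 0.046] [0.499 0.1   0.043] [0.542 0.137 0.047]
side marker 0.92 [369.0, 301.5] 395 [ 0.411 -0.486  0.015] [ 0.401 -0.543  0.004] [ 0.424 -0.422  0.018]
```

View pics/scene_crop.png

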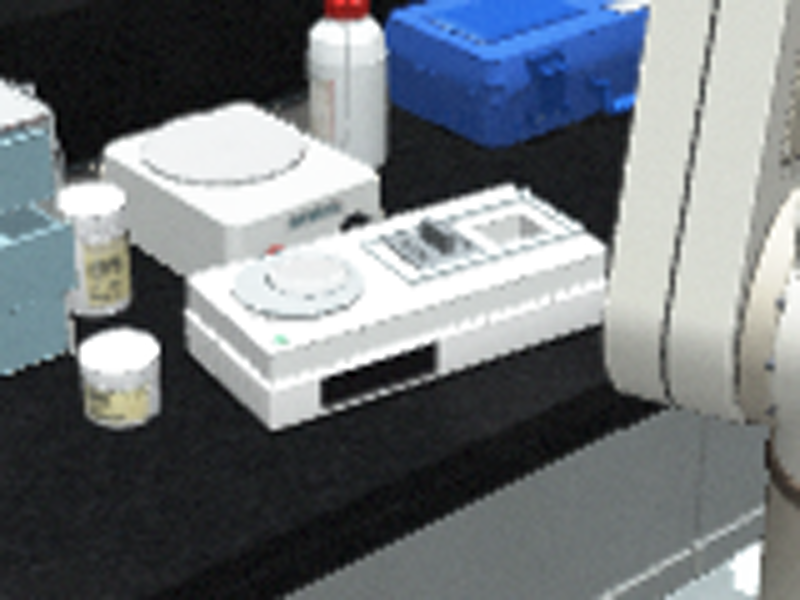

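View pics/side_crop.png

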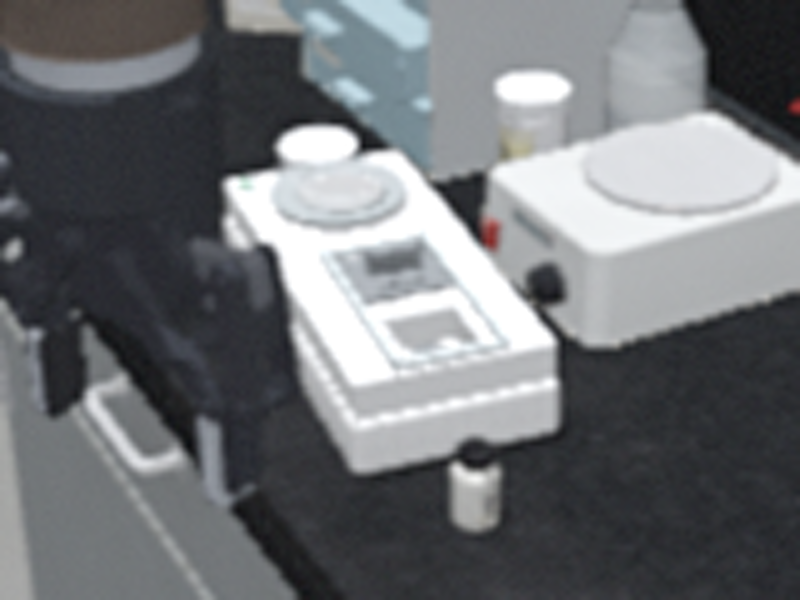

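```bash
cat >> h.py <<'E'
B=np.array([0.468,-0.0765,0]); YAW=np.deg2rad(-8.)
def Rb(y=None): return Ro.from_euler('z',YAW if y is None else y).as_matrix()
def plan(pb, zaxis_b, s=None):
    """target TCP in balance frame pb, tool z along zaxis_b (balance frame), tool x down -> tool-frame shift, rotvec deg"""
    s=s or arm.read_state(); R=q2R(s['ee_rot'])
    T=B+Rb()@np.array(pb); x=np.array([0,0,-1.]); z=Rb()@np.array(zaxis_b,float); y=np.cross(z,x)
    Rt=np.c_[x,y,z]
    print('t',s['time_s'],'bal',(Rb().T@(s['tcp_pos']-B)).round(4),'ft_b',(Rb().T@s['ft_force']).round(2),'shift(tool)',(R.T@(T-s['tcp_pos'])).round(4),'rot deg',np.rad2deg(Ro.from_matrix(R.T@Rt).as_rotvec()).round(2))
E
python3 - <<'E'
from h import *
s=arm.read_state(); print(q2R(s['ee_rot']).round(3))
for z in ([1,0,0],[-1,0,0],[0,1,0],[0,-1,0]): print(z); plan([-0.06,-0.06,0.25],z,s)
E
```

```text
[[-0.     0.368 -0.93 ]
 [ 0.    -0.93  -0.368]
 [-1.    -0.    -0.   ]]
[1, 0, 0]
t 1.45 bal [-0.2272 -0.4242  0.2313] ft_b [-0.52  0.05 -0.05] shift(tool) [-0.0187 -0.2341 -0.3252] rot deg [-150.41   -0.     -0.  ]
[-1, 0, 0]
t 1.45 bal [-0.2272 -0.4242  0.2313] ft_b [-0.52  0.05 -0.05] shift(tool) [-0.0187 -0.2341 -0.3252] rot deg [29.59 -0.    0.  ]
[0, 1, 0]
t 1.45 bal [-0.2272 -0.4242  0.2313] ft_b [-0.52  0.05 -0.05] shift(tool) [-0.0187 -0.2341 -0.3252] rot deg [119.59   0.     0.  ]
[0, -1, 0]
t 1.45 bal [-0.2272 -0.4242  0.2313] ft_b [-0.52  0.05 -0.05] shift(tool) [-0.0187 -0.2341 -0.3252] rot deg [-60.41  -0.     0.  ]
```

Run:
```python
from h import *
plan([0,-0.04,0.25],[0,-1,0])
```

```text
t 1.45 bal [-0.2272 -0.4242  0.2313] ft_b [-0.52  0.05 -0.05] shift(tool) [-0.0187 -0.2219 -0.3873] rot deg [-60.41  -0.     0.  ]
```

```bash
python3 -m inch '[[[-0.002,-0.0222,-0.0387],[0,0,0],0],[[-0.002,-0.0222,-0.0387],[0,0,0],0],[[-0.002,-0.0222,-0.0387],[0,0,0],0],[[-0.002,-0.0222,-0.0387],[0,0,0],0],[[-0.002,-0.0222,-0.0387],[0,0,0],0],[[-0.002,-0.0222,-0.0387],[0,0,0],0],[[-0.002,-0.0222,-0.0387],[0,0,0],0],[[-0.002,-0.0222,-0.0387],[0,0,0],0],[[-0.002,-0.0222,-0.0387],[0,0,0],0],[[0,-0.0222,-0.0387],[0,0,0],0]]' 30
python3 -m inch '[[[0,0,0],[-8.6,0,0],0],[[0,0,0],[-8.6,0,0],0],[[0,0,0],[-8.6,0,0],0],[[0,0,0],[-8.6,0,0],0],[[0,0,0],[-8.6,0,0],0],[[0,0,0],[-8.6,0,0],0],[[0,0,0],[-8.8,0,0],0],[[0,0,0],[0,0,0],0]]'
python3 - <<'E'
from h import *
s=arm.read_state(); plan([0,-0.04,0.25],[0,-1,0],s); print(s['joint_pos'].round(3))
p,d=arm.snapshot("wrist"); cv2.imwrite("pics/w1.png",p); np.save("w1d.npy",d)
C=cam("wrist",s)
for t in ["balance","guard_rib","mode_key_top","square_well","petri"]:
    r=arm.find_in(t,"wrist"); print(t,[(q['xy'],q['score']) for q in r[:2]])
m=arm.silhouettes("balance","wrist")[0]['pixels']; P,u,v=cloud(C,d,m)
al=P[(P[:,2]>.05)&(P[:,2]<.08)][:,:2].astype(np.float32); print(cv2.minAreaRect(al))
E
```

```text
time_s: 2.7
tcp_pos: [0.4631, -0.1149, 0.2496]
ee_rot: [0.133, 0.695, 0.132, -0.694]
ft_force: [0.3, -0.6, -0.6]
gripper_width: 0.0
time_s: 3.7
tcp_pos: [0.4621, -0.1161, 0.2493]
ee_rot: [0.463, 0.534, 0.463, -0.534]
ft_force: [0.6, 0.1, 0.3]
gripper_width: 0.0001
t 3.7 bal [-0.0003 -0.04    0.2493] ft_b [0.54 0.17 0.3 ] shift(tool) [-0.0007  0.0003 -0.    ] rot deg [-0.11  0.   -0.  ]
[-0.246  0.187 -0.017  1.367 -0.     1.466]
balance [([318.1, 140.7], 0.83)]
guard_rib [([323.7, 166.1], 0.89)]
mode_key_top [([320.3, 224.6], 0.67), ([318.5, 46.4], 0.54)]
square_well [([322.1, 138.5], 0.57)]
petri [([320.9, 47.1], 0.59)]
((0.4681330919265747, -0.08690270781517029), (0.24536100029945374, 0.12032946199178696), 82.14550018310547)
```

View pics/w1.png

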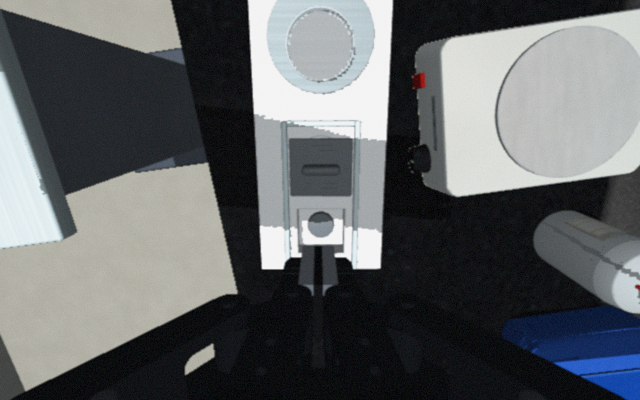

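The wrist view has the guard plate at cols 290–352, rows 138–195, the rib at about (321,170), the mode key at (320,224), and the pan with its dish at (320,45). The balance lies square to the tool. I'll check the pose by overlaying the model.

Run:
```python
from h import *
p=cv2.imread("pics/w1.png"); C=cam("wrist")
b=lambda uv,z:(Rb().T@(atz(C,uv,z)-B)).round(4)
print('rib',b((320.5,165.5),.086),b((323.7,166.1),.086)); print('mode',b((320.3,224.6),.047)); print('pan',b((320.5,44.5),.073))
for uv in [(290,138.5),(352,138.5),(290,195),(352,195)]: print('plate',b(uv,.07))
for uv in [(260,255),(384,255),(250,50),(391,50)]: print('edge',b(uv,.064))
def W(pts): return proj(C,B+np.array(pts)@Rb().T)
def poly(pts,c):
    cv2.polylines(big,[(W(pts)*2*8).astype(np.int32)],True,c,1,cv2.LINE_AA,3)
sub=p; big=cv2.resize(p,None,fx=2,fy=2,interpolation=cv2.INTER_CUBIC)
rect=lambda x0,x1,y0,y1,z:[[x0,y0,z],[x1,y0,z],[x1,y1,z],[x0,y1,z]]
poly(rect(-.063,.063,-.138,.138,.064),(0,0,255))
poly(rect(-.029,.029,-.052,.002,.07),(0,255,0))
poly(rect(-.017,.017,-.029,-.021,.086),(0,255,255))
poly(rect(-.023,.023,-.118,-.072,.064),(255,0,255))
a=np.linspace(0,6.28,40); poly(np.c_[.014*np.cos(a),-.095+.014*np.sin(a),0*a+.047],(255,0,0))
poly(np.c_[.045*np.cos(a),.08+.045*np.sin(a),0*a+.073],(255,0,0))
cv2.imwrite("pics/w1o.png",big[0:600,340:940])
```

```text
rib [ 0.0017 -0.0233  0.086 ] [ 0.0045 -0.0238  0.086 ]
mode [ 0.0018 -0.0913  0.047 ]
pan [0.0017 0.0762 0.073 ]
plate [-0.0257 -0.0014  0.07  ]
plate [ 0.0302 -0.0015  0.07  ]
plate [-0.0269 -0.0539  0.07  ]
plate [ 0.0315 -0.054   0.07  ]
edge [-0.0589 -0.1176  0.064 ]
edge [ 0.0658 -0.1178  0.064 ]
edge [-0.0589  0.0733  0.064 ]
edge [0.0625 0.0732 0.064 ]
```

View pics/w1o.png

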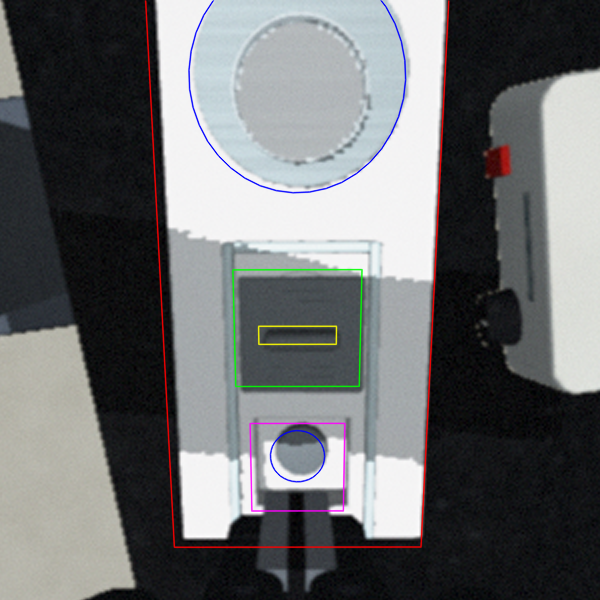

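Run:
```python
import cv2
p=cv2.imread("pics/w1.png"); cv2.imwrite("pics/z1.png",cv2.resize(p[110:260,240:400],None,fx=4,fy=4,interpolation=cv2.INTER_CUBIC))
cv2.imwrite("pics/z2.png",cv2.resize(p[0:110,240:400],None,fx=4,fy=4,interpolation=cv2.INTER_CUBIC))
```

```text
(no output)
```

View pics/z1.png

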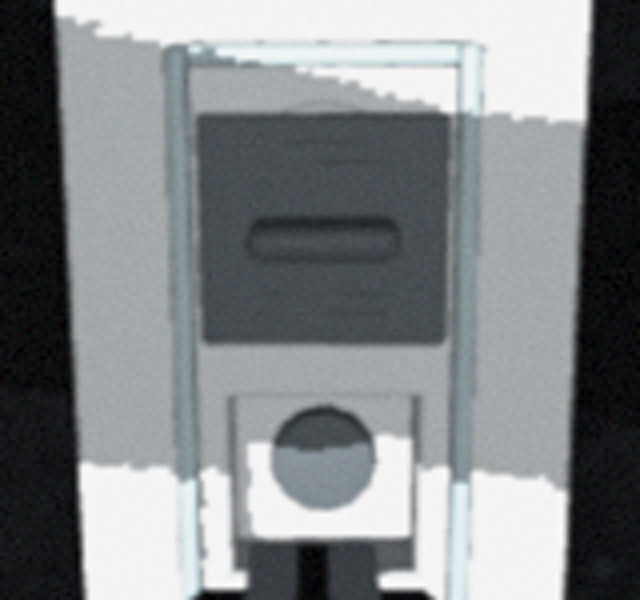

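View pics/z2.png

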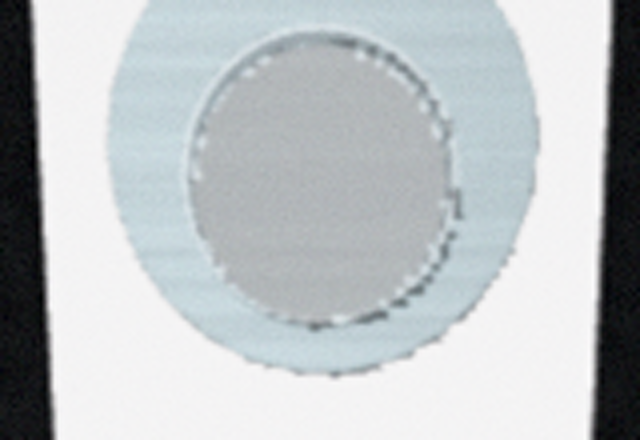

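Run:
```python
from h import *
from scipy.optimize import least_squares
C=cam("wrist"); K,R,t=C
c=lambda a,b:(240+a/4,110+b/4)
# (uv, balance point, use u, use v, guard flag)
O=[(c(196,114),[-.029,.002,.07],1,1,1),(c(449,114),[.029,.002,.07],1,1,1),(c(204,342),[-.029,-.052,.07],1,1,1),(c(446,342),[.029,-.052,.07],1,1,1),
(c(323,54),[0,.0095,.070],0,1,0),(c(323,103),[0,-.002,.064],0,1,0),(c(183,300),[-.033,-.05,.072],1,0,0),(c(465,300),[.033,-.05,.072],1,0,0),(c(181,100),[-.033,-.0,.072],1,0,0),(c(470,100),[.033,0,.072],1,0,0),
(c(232,395),[-.023,-.072,.064],1,1,0),(c(417,395),[.023,-.072,.064],1,1,0),(c(323,457),[0,-.095,.047],1,1,0),((240+335/4,375/4),[0,.035,.073],0,1,0),
((240+107/4,140/4),[-.045,.08,.073],1,0,0),((240+539/4,140/4),[.045,.08,.073],1,0,0)]
def f(q,full=False):
    x,y,yaw,g,dz=q; Rz=Ro.from_euler('z',yaw).as_matrix(); r=[]
    for uv,P,a,b,k in O:
        P=np.array(P)-np.array([0,g if k else 0,0])
        e=proj(C,np.array([x,y,dz])+Rz@P)[0]-uv
        if a:r.append(e[0])
        if b:r.append(e[1])
    return np.array(r)
s=least_squares(f,[B[0],B[1],YAW,.002,0],x_scale=[.01,.01,.01,.01,.01],loss='soft_l1')
print(s.x.round(4),np.rad2deg(s.x[2])); print(s.fun.round(1))
```

```text
[ 0.4705 -0.0748 -0.1369  0.0057 -0.004 ] -7.843911552819876
[ 0.2 -0.   0.5 -0.3 -0.4  0.3 -0.   0.1  0.   0.1  0.3 -0.1 -0.8 -0.
 -0.4 -0.3  0.2 -0.5  0.2  0.6  0.1  0.5 -0.4]
```

```bash
sed -i 's/^B=.*/B=np.array([0.4705,-0.0748,0]); YAW=-0.1369/' h.py
python3 - <<'E'
from h import *
plan([0,0.010,0.105],[0,-1,0])
C=cam("wrist"); s=arm.read_state(); print(proj(C,s['tcp_pos']))
E
```

```text
t 4.05 bal [-0.0026 -0.0421  0.2493] ft_b [ 0.43  0.74 -0.56] shift(tool) [ 0.1443  0.0025 -0.0521] rot deg [-0.21 -0.   -0.  ]
[[318.55917467 264.36378667]]
```

```bash
python3 -m inch '[[[0.03,0.001,-0.013],[0,0,0],0],[[0.03,0.001,-0.013],[0,0,0],0],[[0.03,0.0005,-0.013],[0,0,0],0],[[0.03,0,-0.013],[0,0,0],0],[[0.024,0,0],[0,0,0],0],[[0,0,0],[0,0,0],0]]'
python3 - <<'E'
from h import *
s=arm.read_state(); plan([0,0.010,0.079],[0,-1,0],s)
for n in ["wrist","side","scene"]:
    p,d=arm.snapshot(n); cv2.imwrite(f"pics/{n}2.png",p if n=="wrist" else cv2.resize((p[155:275,235:395]),None,fx=5,fy=5,interpolation=cv2.INTER_CUBIC))
E
```

```text
time_s: 4.8
tcp_pos: [0.4702, -0.0645, 0.1037]
ee_rot: [-0.463, -0.533, -0.465, 0.535]
ft_force: [-0.2, -1.0, -0.0]
gripper_width: 0.0
t 4.8 bal [-0.0017  0.0101  0.1037] ft_b [-0.04 -1.04 -0.02] shift(tool) [0.0247 0.0018 0.0001] rot deg [-0.17  0.    0.26]
```

View pics/wrist2.png

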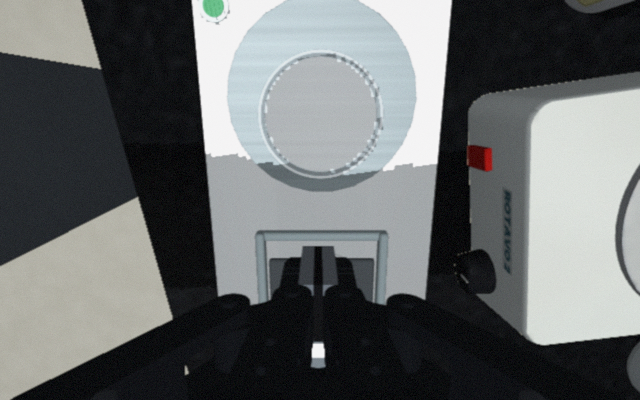

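View pics/side2.png

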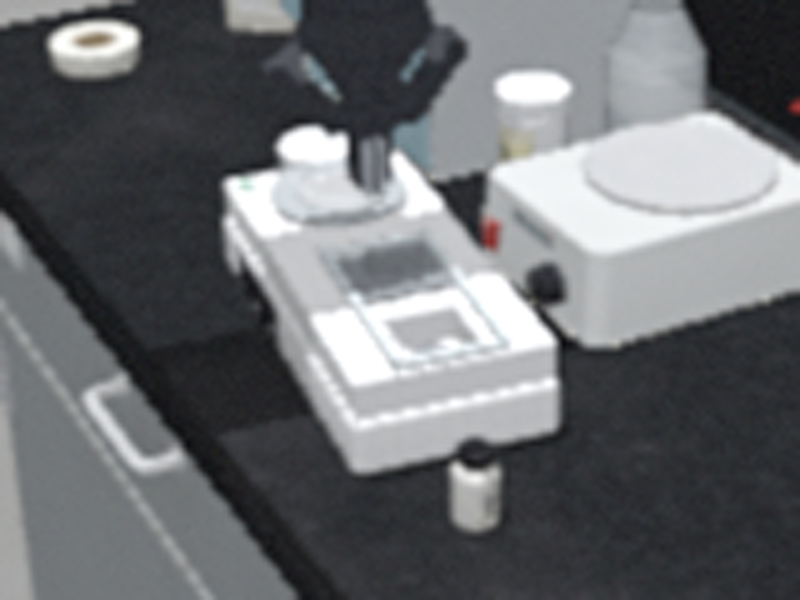

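View pics/scene2.png

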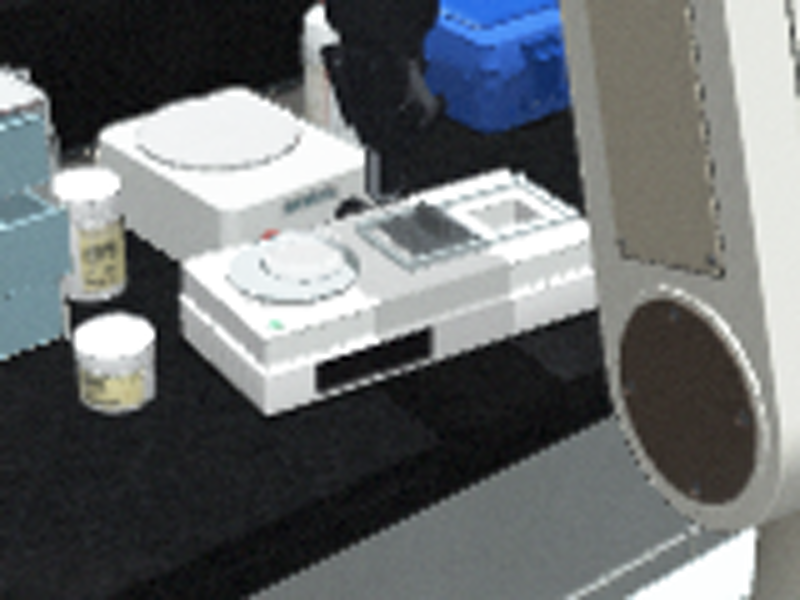

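The fingers hang in front of the guard (wrist view, tips at about (318,250)), between the rib and the pan, clear of the dish. Lowering to rib height.

```bash
python3 -m inch '[[[0.012,0.0015,0],[0,0,0],0],[[0.012,0,0],[0,0,0],0],[[0,0,0],[0,0,0],0]]'
python3 -c "
from h import *
plan([0,-0.014,0.079],[0,-1,0])"
python3 -m inch '[[[0,0,0.008],[0,0,0],0],[[0,0,0.008],[0,0,0],0],[[0,0,0.004],[0,0,0],0],[[0,0,0.004],[0,0,0],0],[[0,0,0.004],[0,0,0],0],[[0,0,0.002],[0,0,0],0]]'
python3 -c "
from h import *
plan([0,-0.014,0.079],[0,-1,0])"
```

```text
time_s: 5.32
tcp_pos: [0.4721, -0.0651, 0.08]
ee_rot: [-0.463, -0.533, -0.465, 0.534]
ft_force: [-0.2, 0.4, 0.2]
gripper_width: -0.0005
t 5.325 bal [0.0003 0.0098 0.08  ] ft_b [-0.25  0.35  0.2 ] shift(tool) [ 0.001  -0.0002  0.0239] rot deg [-0.18  0.    0.16]
time_s: 6.08
tcp_pos: [0.4693, -0.0949, 0.0814]
ee_rot: [0.464, 0.534, 0.464, -0.534]
ft_force: [-0.3, 0.1, -0.8]
gripper_width: -0.0001
t 6.075 bal [ 0.0015 -0.0201  0.0814] ft_b [-0.3   0.05 -0.76] shift(tool) [ 0.0024 -0.0015 -0.0061] rot deg [-0.17 -0.02 -0.01]
```

```bash
python3 -m inch '[[[0.002,0,0.006],[0,0,0],0],[[0,0,0.008],[0,0,0],0],[[0,0,0.008],[0,0,0],0],[[0,0,0.008],[0,0,0],0],[[0,0,0.008],[0,0,0],0],[[0,0,0.006],[0,0,0],0],[[0,0,0.004],[0,0,0],0],[[0,0,0],[0,0,0],0]]'
python3 - <<'E'
from h import *
s=arm.read_state(); plan([0,-0.08,0.079],[0,-1,0],s)
for n in ["side","wrist"]:
    p,d=arm.snapshot(n); cv2.imwrite(f"pics/{n}3.png",p if n=="wrist" else cv2.resize((p[155:275,235:395]),None,fx=5,fy=5,interpolation=cv2.INTER_CUBIC))
E
```

```text
time_s: 7.08
tcp_pos: [0.4622, -0.1429, 0.0793]
ee_rot: [-0.464, -0.534, -0.464, 0.534]
ft_force: [-0.3, -0.6, -0.6]
gripper_width: -0.0
t 7.075 bal [ 0.0011 -0.0686  0.0793] ft_b [-0.26 -0.62 -0.62] shift(tool) [ 0.0003 -0.0011  0.0114] rot deg [-0.21  0.04  0.02]
```

View pics/side3.png

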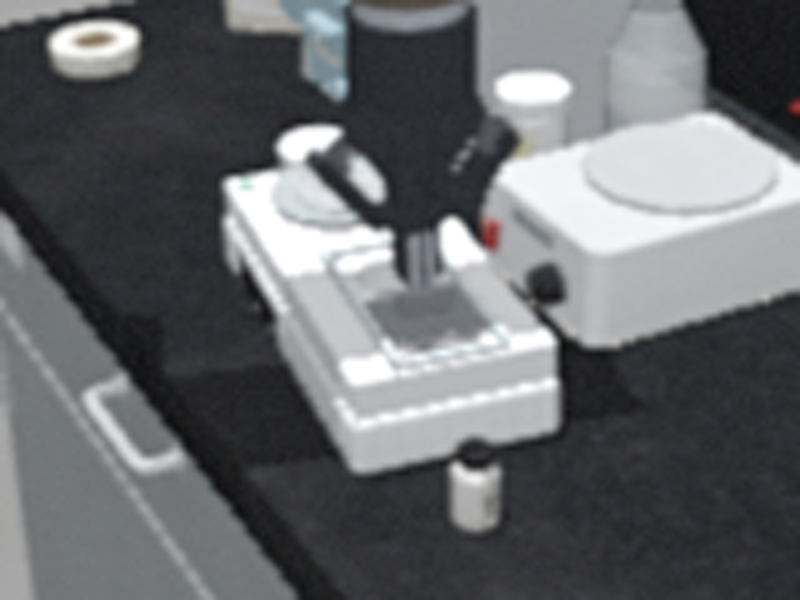

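View pics/wrist3.png

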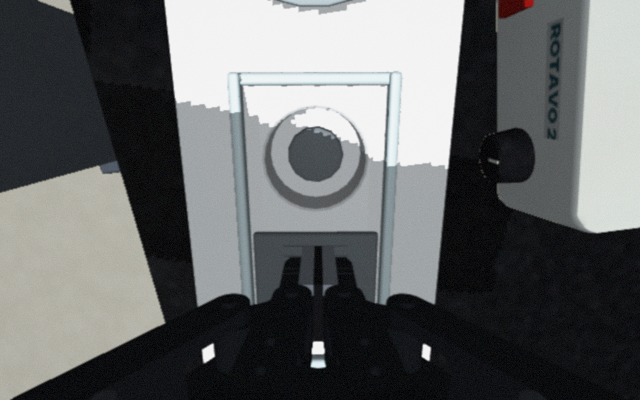

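The guard is following: its plate now begins at row 232 in the wrist view and the round well at (317,155) is clear. About 11 mm remains.

```bash
python3 -m inch '[[[0,-0.001,0.003],[0,0,0],0],[[0,0,0.003],[0,0,0],0],[[0,0,0.002],[0,0,0],0],[[0,0,0],[0,0,0],0]]'
python3 -c "
from h import *
plan([0,-0.08,0.079],[0,-1,0])"
python3 -m inch '[[[0,0,0.002],[0,0,0],0],[[0,0,0],[0,0,0],0]]'
python3 -m inch '[[[0,0,0.001],[0,0,0],0],[[0,0,0],[0,0,0],0]]'
python3 -c "
from h import *
plan([0,-0.08,0.079],[0,-1,0])"
```

```text
time_s: 7.68
tcp_pos: [0.4603, -0.1505, 0.0793]
ee_rot: [-0.464, -0.534, -0.464, 0.534]
ft_force: [0.0, -0.3, -0.1]
gripper_width: 0.0004
t 7.675 bal [ 0.0003 -0.0763  0.0793] ft_b [ 0.06 -0.25 -0.09] shift(tool) [ 0.0003 -0.0002  0.0037] rot deg [-0.18  0.02 -0.  ]
time_s: 7.92
tcp_pos: [0.46, -0.1523, 0.0793]
ee_rot: [-0.464, -0.534, -0.464, 0.534]
ft_force: [0.4, 0.4, 0.2]
gripper_width: 0.0002
time_s: 8.18
tcp_pos: [0.4599, -0.1532, 0.0793]
ee_rot: [-0.464, -0.534, -0.464, 0.534]
ft_force: [0.6, 1.5, 0.4]
gripper_width: -0.0002
t 8.175 bal [ 0.0002 -0.0791  0.0793] ft_b [0.41 1.58 0.45] shift(tool) [ 0.0003 -0.0002  0.0009] rot deg [-0.17  0.    0.01]
```

```bash
for i in 1; do python3 -m inch '[[[0,0,0.0015],[0,0,0],0],[[0,0,0],[0,0,0],0]]'; done
python3 - <<'E'
from h import *
s=arm.read_state(); plan([0,-0.08,0.079],[0,-1,0],s)
p,d=arm.snapshot("wrist"); cv2.imwrite("pics/w4.png",p)
cv2.imwrite("pics/z4.png",cv2.resize(p[40:270,220:420],None,fx=2.6,fy=2.6,interpolation=cv2.INTER_CUBIC))
E
```

```text
time_s: 8.43
tcp_pos: [0.4598, -0.1535, 0.0793]
ee_rot: [0.463, 0.534, 0.465, -0.533]
ft_force: [1.7, 5.3, 1.0]
gripper_width: -0.0
t 8.425 bal [ 0.0002 -0.0795  0.0793] ft_b [1.   5.52 1.01] shift(tool) [ 0.0003 -0.0002  0.0005] rot deg [-0.13 -0.15  0.  ]
```

View pics/z4.png

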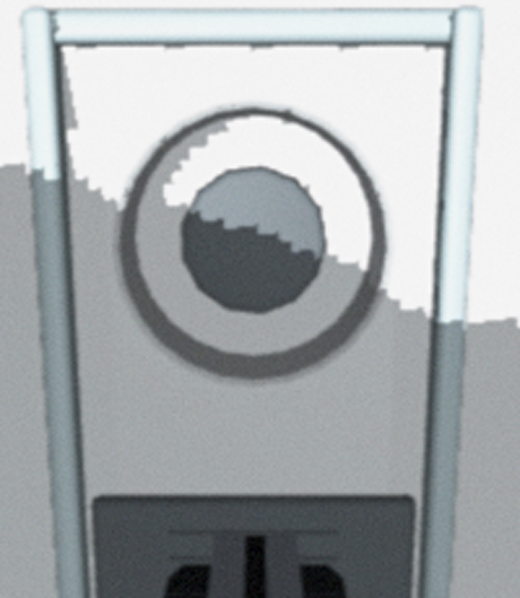

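Force has risen to 5.5 N with no further travel, so the guard is on its stop. Well mouth is centred at about (317,133), key at about (317,132). Working out the well position in the tool frame.

Run:
```python
from h import *
s=arm.read_state(); C=cam("wrist",s)
for dz in (0,-.004):
  for uv,z in [((317.3,133.5),.064),((317.3,132.3),.047)]: print((Rb().T@(atz(C,uv,z+dz)-B)).round(4))
plan([0,-0.024,0.100],[0,-1,0],s)
```

```text
[-0.0002 -0.0238  0.064 ]
[-0.0003 -0.0245  0.047 ]
[-0.0003 -0.0241  0.06  ]
[-0.0003 -0.0248  0.043 ]
t 8.475 bal [ 0.0002 -0.0794  0.0793] ft_b [-1.    5.08  0.61] shift(tool) [-0.0206 -0.0003 -0.0555] rot deg [-0.12 -0.15  0.  ]
```

```bash
python3 -m inch '[[[0,0,-0.006],[0,0,0],0],[[-0.012,0,-0.008],[0,0,0],0],[[-0.008,0,-0.014],[0,0,0],0],[[0,0,-0.015],[0,0,0],0],[[0,0,-0.012],[0,0,0],0],[[0,0,0],[0,0,0],0]]'
python3 - <<'E'
from h import *
s=arm.read_state(); plan([0,-0.0245,0.07],[0,-1,0],s)
for n in ["side","wrist"]:
    p,d=arm.snapshot(n); cv2.imwrite(f"pics/{n}5.png",p if n=="wrist" else cv2.resize((p[155:275,235:395]),None,fx=5,fy=5,interpolation=cv2.INTER_CUBIC))
E
```

```text
time_s: 9.22
tcp_pos: [0.4673, -0.099, 0.0991]
ee_rot: [-0.464, -0.533, -0.465, 0.533]
ft_force: [0.2, 0.2, 0.4]
gripper_width: 0.0002
t 9.225 bal [ 0.0001 -0.0244  0.0991] ft_b [0.14 0.23 0.45] shift(tool) [ 0.0291 -0.0001  0.0001] rot deg [-0.04  0.01  0.03]
```

View pics/side5.png

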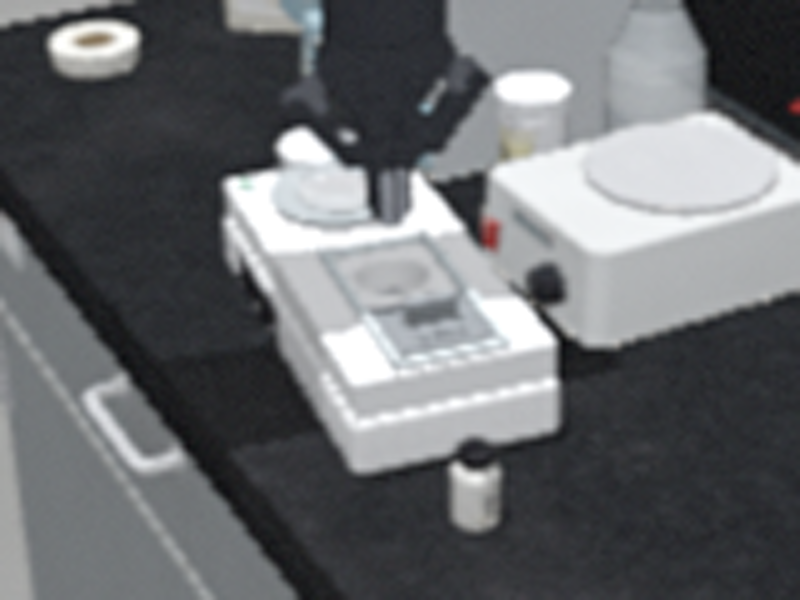

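View pics/wrist5.png

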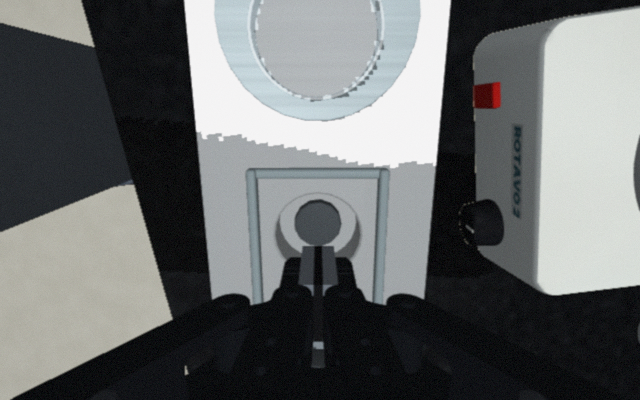

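The side view shows the guard at the right end with the round well uncovered. The fingers are lined up over the well in the wrist view. Going down.

```bash
python3 -m inch '[[[0.012,0,0],[0,0,0],0],[[0.012,0,0],[0,0,0],0],[[0.01,0,0],[0,0,0],0],[[0.008,0,0],[0,0,0],0],[[0.005,0,0],[0,0,0],0],[[0,0,0],[0,0,0],0]]'
python3 -c "
from h import *
plan([0,-0.0245,0.042],[0,-1,0])"
```

```text
time_s: 10.07
tcp_pos: [0.4672, -0.1001, 0.0519]
ee_rot: [-0.464, -0.534, -0.464, 0.534]
ft_force: [0.3, 0.3, -0.4]
gripper_width: 0.0
t 10.075 bal [ 0.0002 -0.0255  0.0519] ft_b [ 0.26  0.35 -0.43] shift(tool) [ 0.0099 -0.0002 -0.001 ] rot deg [-0.17 -0.    0.04]
```

```bash
python3 -m inch '[[[0.002,0,-0.0005],[0,0,0],0],[[0.002,0,0],[0,0,0],0],[[0,0,0],[0,0,0],0]]'
python3 -m inch '[[[0.002,0,0],[0,0,0],0],[[0,0,0],[0,0,0],0]]'
python3 -m inch '[[[0.002,0,0],[0,0,0],0],[[0,0,0],[0,0,0],0]]'
```

```text
time_s: 10.45
tcp_pos: [0.4674, -0.0997, 0.0483]
ee_rot: [0.464, 0.534, 0.464, -0.534]
ft_force: [-0.4, 0.1, -0.2]
gripper_width: 0.0001
time_s: 10.7
tcp_pos: [0.4677, -0.0997, 0.0463]
ee_rot: [0.464, 0.534, 0.464, -0.534]
ft_force: [0.9, 0.6, 0.8]
gripper_width: -0.0001
time_s: 10.95
tcp_pos: [0.4677, -0.0997, 0.0444]
ee_rot: [0.464, 0.534, 0.464, -0.534]
ft_force: [0.1, 0.9, 1.6]
gripper_width: 0.0001
```

```bash
python3 -m inch '[[[0.002,0,0],[0,0,0],0],[[0,0,0],[0,0,0],0]]'
python3 -m inch '[[[0.001,0,0],[0,0,0],0],[[0,0,0],[0,0,0],0]]'
python3 -m inch '[[[0.001,0,0],[0,0,0],0],[[0,0,0],[0,0,0],0]]'
```

```text
time_s: 11.2
tcp_pos: [0.4677, -0.0997, 0.0424]
ee_rot: [0.464, 0.534, 0.464, -0.534]
ft_force: [0.4, -0.1, 2.9]
gripper_width: -0.0001
time_s: 11.45
tcp_pos: [0.4677, -0.0997, 0.0416]
ee_rot: [0.464, 0.534, 0.464, -0.534]
ft_force: [0.3, -0.0, 4.3]
gripper_width: 0.0003
time_s: 11.7
tcp_pos: [0.4678, -0.0997, 0.0414]
ee_rot: [0.464, 0.534, 0.464, -0.533]
ft_force: [-1.8, 0.2, 11.2]
gripper_width: -0.0002
```

The force knee (4 N, then 11 N with no travel) puts the key at its stop, z≈0.0415. I'll hold it there for over 2 s.

```bash
python3 -m inch '[[[0,0,0],[0,0,0],0],[[0,0,0],[0,0,0],0],[[0,0,0],[0,0,0],0],[[0,0,0],[0,0,0],0],[[0,0,0],[0,0,0],0],[[0,0,0],[0,0,0],0],[[0,0,0],[0,0,0],0],[[0,0,0],[0,0,0],0],[[0,0,0],[0,0,0],0],[[0,0,0],[0,0,0],0],[[0,0,0],[0,0,0],0],[[0,0,0],[0,0,0],0]]'
python3 -m inch '[[[0,0,0],[0,0,0],0],[[0,0,0],[0,0,0],0],[[0,0,0],[0,0,0],0],[[0,0,0],[0,0,0],0],[[0,0,0],[0,0,0],0],[[0,0,0],[0,0,0],0],[[0,0,0],[0,0,0],0],[[0,0,0],[0,0,0],0]]'
python3 -m inch '[[[-0.004,0,0],[0,0,0],0],[[-0.008,0,0],[0,0,0],0],[[-0.012,0,0],[0,0,0],0],[[-0.015,0,0],[0,0,0],0],[[-0.02,0,0],[0,0,0],0],[[-0.01,0,0],[0,0,0],0],[[0,0,0],[0,0,0],0]]'
python3 - <<'E'
from h import *
s=arm.read_state(); plan([0,-0.122,0.11],[0,-1,0],s)
p,d=arm.snapshot("wrist"); cv2.imwrite("pics/w6.png",p)
E
```

```text
time_s: 13.2
tcp_pos: [0.4678, -0.0997, 0.0414]
ee_rot: [0.464, 0.534, 0.464, -0.533]
ft_force: [-2.2, -0.0, 11.5]
gripper_width: -0.0
time_s: 14.2
tcp_pos: [0.4678, -0.0998, 0.0414]
ee_rot: [0.464, 0.534, 0.464, -0.533]
ft_force: [-1.3, 0.3, 11.1]
gripper_width: 0.0003
time_s: 15.08
tcp_pos: [0.4681, -0.0998, 0.1101]
ee_rot: [0.464, 0.534, 0.463, -0.533]
ft_force: [-0.9, 0.6, -0.7]
gripper_width: 0.0001
t 15.075 bal [ 0.001  -0.0251  0.1101] ft_b [-1.    0.48 -0.67] shift(tool) [ 0.0001 -0.0007  0.0969] rot deg [-0.17  0.01 -0.1 ]
```

View pics/w6.png

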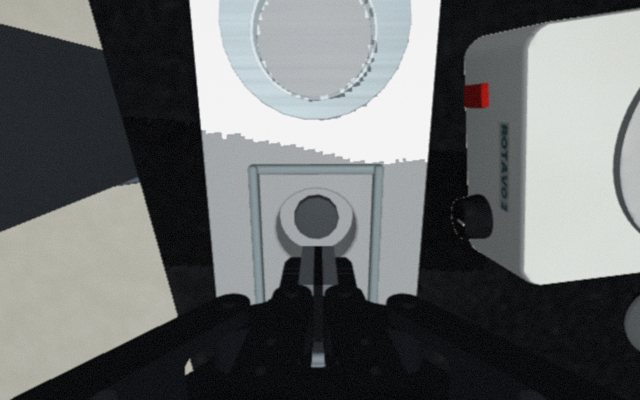

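The key is back up at (317,216), held down for 2.5 s or more. Next I cross over the rib to its far side and descend.

```bash
python3 -m inch '[[[-0.004,0,0.018],[0,0,0],0],[[0,0,0.027],[0,0,0],0],[[0,0,0.027],[0,0,0],0],[[0,-0.001,0.018],[0,0,0],0],[[0,0,0.01],[0,0,0],0],[[0,0,0],[0,0,0],0]]'
python3 - <<'E'
from h import *
s=arm.read_state(); plan([0,-0.124,0.079],[0,-1,0],s)
p,d=arm.snapshot("wrist"); cv2.imwrite("pics/w7.png",p)
p,d=arm.snapshot("side"); cv2.imwrite("pics/s7.png",cv2.resize((p[155:275,235:395]),None,fx=5,fy=5,interpolation=cv2.INTER_CUBIC))
E
```

```text
time_s: 15.88
tcp_pos: [0.4523, -0.1991, 0.1131]
ee_rot: [0.463, 0.534, 0.464, -0.534]
ft_force: [-0.7, 0.1, 0.1]
gripper_width: 0.0001
t 15.875 bal [-0.0011 -0.1256  0.1131] ft_b [-0.75  0.01  0.14] shift(tool) [ 0.0341  0.0011 -0.0016] rot deg [-0.24 -0.02  0.02]
```

View pics/w7.png

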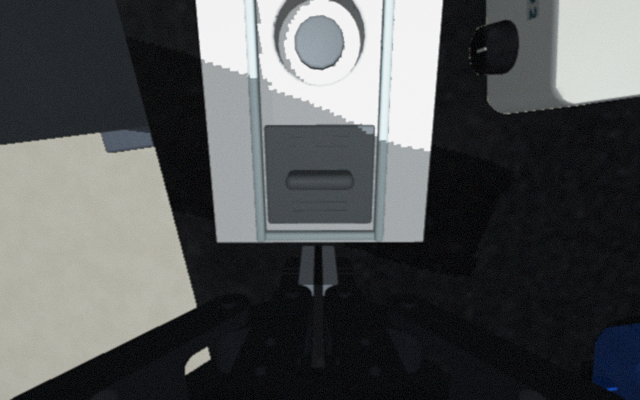

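View pics/s7.png

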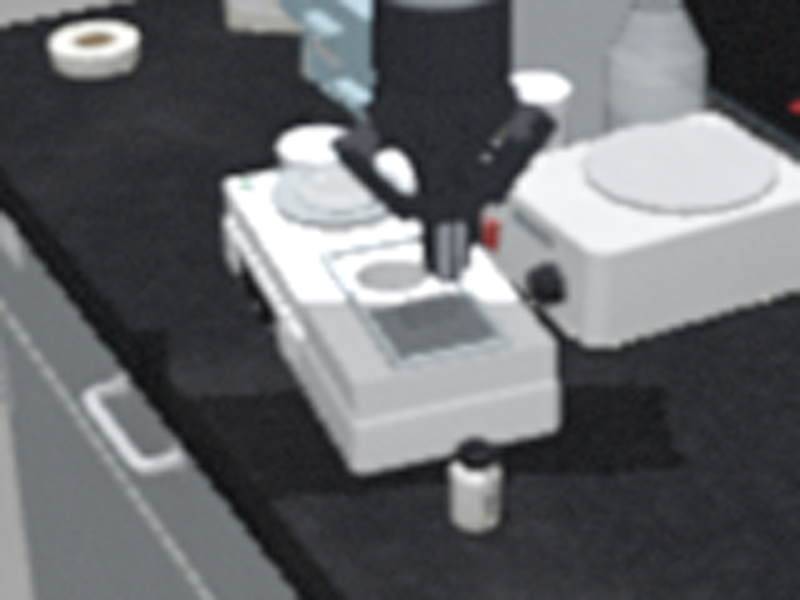

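Well at (320,42) is uncovered, and the guard is at rows 125–222 near the far stop. I'll check its opening numerically while descending.

```bash
python3 - <<'E'
from h import *
s=arm.read_state(); C=cam("wrist",s)
for uv,z in [((320,125),.07),((320,222),.07),((320,42),.047),((320,237),.07)]: print((Rb().T@(atz(C,uv,z-.003)-B)).round(4))
E
python3 -m inch '[[[0.01,0.001,0],[0,0,0],0],[[0.012,0,0],[0,0,0],0],[[0.01,0,0],[0,0,0],0],[[0,0,0],[0,0,0],0]]'
python3 -m inch '[[[0.001,0,-0.003],[0,0,0],0],[[0,0,-0.004],[0,0,0],0],[[0,0,-0.006],[0,0,0],0],[[0,0,-0.007],[0,0,0],0],[[0,0,0],[0,0,0],0]]'
python3 -c "
from h import *
plan([0,-0.04,0.079],[0,-1,0])"
```

```text
[-0.    -0.067  0.067]
[-1.000e-04 -1.205e-01  6.700e-02]
[ 0.0001 -0.0234  0.044 ]
[-1.000e-04 -1.295e-01  6.700e-02]
time_s: 16.48
tcp_pos: [0.4525, -0.1981, 0.0799]
ee_rot: [-0.463, -0.533, -0.465, 0.534]
ft_force: [0.2, 0.1, 0.1]
gripper_width: -0.0
time_s: 17.1
tcp_pos: [0.4566, -0.1783, 0.0805]
ee_rot: [0.464, 0.534, 0.464, -0.533]
ft_force: [-0.3, 0.1, -0.3]
gripper_width: 0.0001
t 17.1 bal [ 0.0003 -0.1044  0.0805] ft_b [-0.33  0.01 -0.34] shift(tool) [ 0.0015 -0.0004 -0.0644] rot deg [-0.11 -0.01 -0.02]
```

```bash
python3 -m inch '[[[0.001,0,-0.006],[0,0,0],0],[[0,0,-0.008],[0,0,0],0],[[0,0,-0.008],[0,0,0],0],[[0,0,-0.008],[0,0,0],0],[[0,0,-0.008],[0,0,0],0],[[0,0,-0.008],[0,0,0],0],[[0,0,-0.006],[0,0,0],0],[[0,0,-0.004],[0,0,0],0],[[0,0,0],[0,0,0],0]]'
python3 -c "
from h import *
plan([0,-0.04,0.079],[0,-1,0])"
```

```text
time_s: 18.23
tcp_pos: [0.4639, -0.1229, 0.0792]
ee_rot: [0.464, 0.534, 0.464, -0.534]
ft_force: [0.4, 0.3, 0.2]
gripper_width: -0.0
t 18.225 bal [ 0.0001 -0.0485  0.0792] ft_b [0.35 0.32 0.17] shift(tool) [ 0.0002 -0.0001 -0.0085] rot deg [-0.14 -0.04  0.04]
```

```bash
python3 -m inch '[[[0,0,-0.003],[0,0,0],0],[[0,0,-0.003],[0,0,0],0],[[0,0,-0.001],[0,0,0],0],[[0,0,0],[0,0,0],0]]'
python3 -m inch '[[[0,0,-0.0015],[0,0,0],0],[[0,0,0],[0,0,0],0]]'
python3 -c "
from h import *
plan([0,-0.04,0.079],[0,-1,0])"
python3 -m inch '[[[0,0,-0.001],[0,0,0],0],[[0,0,0],[0,0,0],0]]'
python3 -c "
from h import *
plan([0,-0.04,0.079],[0,-1,0])"
```

```text
time_s: 18.73
tcp_pos: [0.465, -0.1164, 0.0792]
ee_rot: [-0.464, -0.534, -0.464, 0.534]
ft_force: [0.6, 0.2, 0.9]
gripper_width: -0.0
time_s: 18.98
tcp_pos: [0.4652, -0.1149, 0.0792]
ee_rot: [-0.464, -0.534, -0.464, 0.534]
ft_force: [-0.1, -0.5, -1.4]
gripper_width: 0.0001
t 18.975 bal [ 0.0003 -0.0405  0.0792] ft_b [-0.08 -0.47 -1.4 ] shift(tool) [ 0.0002 -0.0003 -0.0005] rot deg [-0.17 -0.01  0.01]
time_s: 19.23
tcp_pos: [0.4654, -0.114, 0.0793]
ee_rot: [0.464, 0.534, 0.464, -0.534]
ft_force: [-0.8, -0.6, 0.3]
gripper_width: -0.0
t 19.225 bal [ 0.0003 -0.0395  0.0793] ft_b [-0.75 -0.7   0.26] shift(tool) [ 0.0003 -0.0003  0.0005] rot deg [-0.16 -0.    0.  ]
```

```bash
python3 -m inch '[[[0,0,-0.001],[0,0,0],0],[[0,0,0],[0,0,0],0]]'
python3 -m inch '[[[0,0,-0.0007],[0,0,0],0],[[0,0,0],[0,0,0],0]]'
python3 -c "
from h import *
plan([0,-0.04,0.079],[0,-1,0])"
```

```text
time_s: 19.48
tcp_pos: [0.4655, -0.1136, 0.0793]
ee_rot: [-0.464, -0.533, -0.464, 0.534]
ft_force: [-1.1, -3.0, -1.4]
gripper_width: 0.0004
time_s: 19.73
tcp_pos: [0.4655, -0.1134, 0.0793]
ee_rot: [-0.464, -0.533, -0.463, 0.535]
ft_force: [-1.5, -5.4, -0.9]
gripper_width: 0.0001
t 19.725 bal [ 0.0003 -0.039   0.0793] ft_b [-0.72 -5.58 -0.88] shift(tool) [ 0.0003 -0.0003  0.001 ] rot deg [-0.21  0.14  0.01]
```

The guard is at its closed stop: 5.6 N with no travel, and the contact points are 40.5 mm apart against an expected 40. Backing off and rising to look.

```bash
python3 -m inch '[[[0,0,0.005],[0,0,0],0],[[-0.01,0,0.004],[0,0,0],0],[[-0.03,0,0],[0,0,0],0],[[-0.04,0,0],[0,0,0],0],[[-0.04,0,0],[0,0,0],0],[[-0.04,0,0],[0,0,0],0],[[-0.01,0,0],[0,0,0],0],[[0,0,0],[0,0,0],0]]'
python3 - <<'E'
from h import *
s=arm.read_state(); plan([0,-0.04,0.25],[0,-1,0],s); C=cam("wrist",s)
p,d=arm.snapshot("wrist"); cv2.imwrite("pics/w8.png",p); cv2.imwrite("pics/z8.png",cv2.resize(p[0:260,240:400],None,fx=2.3,fy=2.3,interpolation=cv2.INTER_CUBIC))
for n in ["side","scene"]:
    p,d=arm.snapshot(n); cv2.imwrite(f"pics/{n}8.png",cv2.resize((p[155:275,235:395]),None,fx=5,fy=5,interpolation=cv2.INTER_CUBIC))
E
```

```text
time_s: 20.72
tcp_pos: [0.4648, -0.1212, 0.2498]
ee_rot: [0.464, 0.534, 0.463, -0.533]
ft_force: [1.0, 0.8, -1.1]
gripper_width: 0.0001
t 20.725 bal [ 0.0007 -0.0468  0.2498] ft_b [ 0.87  0.92 -1.14] shift(tool) [-0.0002 -0.0007 -0.0068] rot deg [-0.16 -0.02 -0.09]
```

View pics/z8.png

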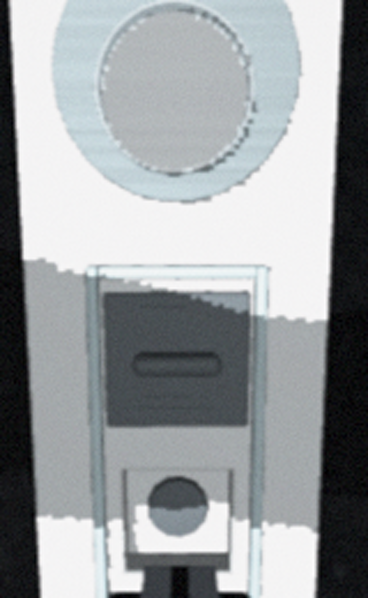

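View pics/side8.png

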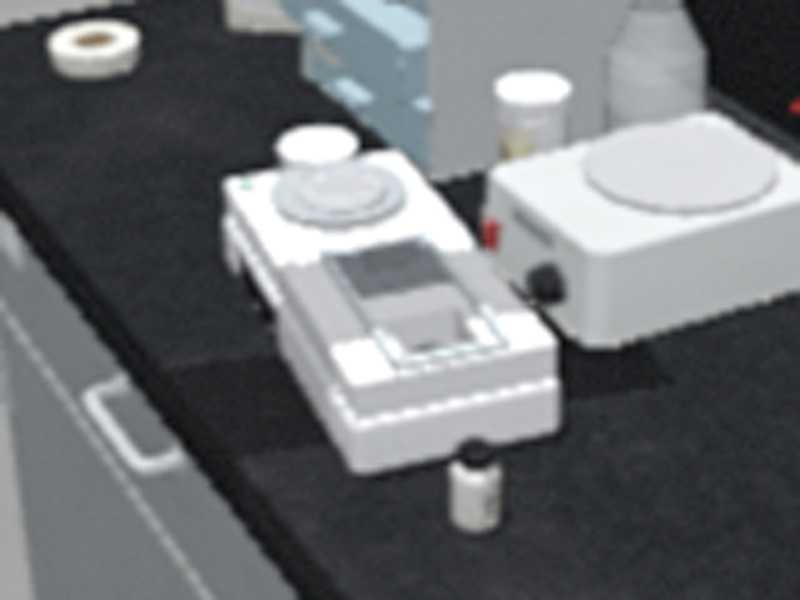

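View pics/scene8.png

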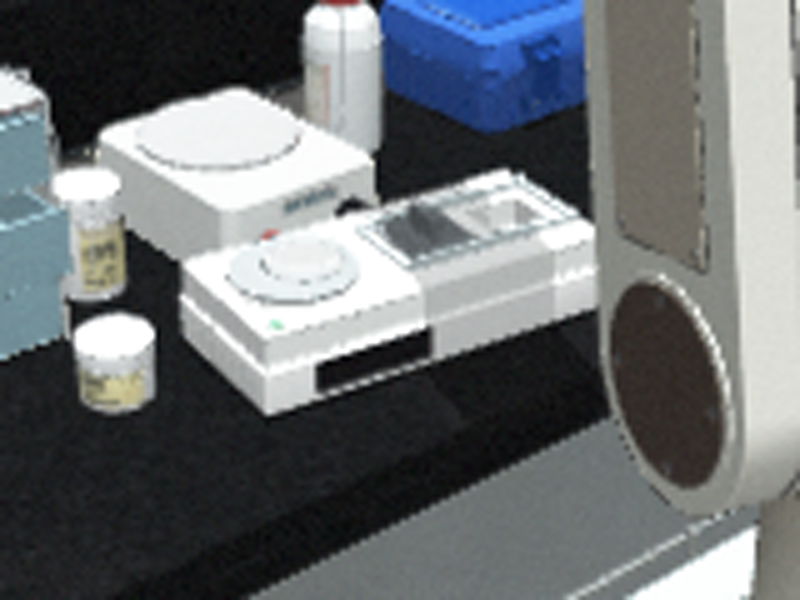

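All three views agree: the guard is over the round well with no well rim showing, the dish is on the pan, and the balance, tub and vial sit at the same pixels as before. The tool is clear. Handing in.

```bash
python3 -c "
from cell import arm
print(arm.hand_in())"
```

```text
the job is handed in; nothing more can be done
None
```

I tared the balance with the closed fingertips and handed the job in at about 21 s of the 51 s allowed; no verdict came back.

- **Opening the guard:** I pushed the rib until the force rose to 5.5 N with no more travel, so the guard was at its open stop. The pictures showed the round well uncovered.
- **Pressing the key:** The key bottomed at a fingertip height of about 41.5 mm. Force was about 4 N at the end of its travel and 11 N at the stop. I held it there for about 2.5 s, and it had come back up in the next picture.
- **Closing the guard:** I pushed the rib back until the force reached 5.6 N with no travel. The fingertip positions at the two stops were 40.5 mm apart, where 40 mm is expected for the full 70 mm of guard travel. The last wrist picture shows the guard over the well, with no rim visible.

The last pictures show the balance, tub and vial where they started and the dish still on its pan. I did not check the marker again, but the tool never went near it. The square-well key looked untouched, and the fingertips never went below 79 mm over that well. The fingers ended about 16 cm above the guard's rib, touching nothing.

One disagreement remained. The wrist camera put the balance about 4 mm lower than its stated height, but the height at which the key bottomed matched the stated one, so I took this as camera calibration error.

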